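# Slide the whetstone under its spring clip

## Robot

A 6-joint arm with a two-finger parallel gripper is mounted at the origin on the work surface. World frame = base frame: x ahead of the robot, y to its left, z up, the work surface at z = 0. Lengths are in mm, angles in rad, forces in N, time in s.
With the tool pointing down it reaches from about 300 to 850 mm from the base axis. Payload 5.4 kg.
Tool frame: the origin (TCP) lies at the very end of the fingers, on their centre line; the grasp point (between the pads) lies 19 mm behind it (grasp_offset is the z of the grasp point in the tool frame, in mm); z points along the fingers, y is the line along which they close (so a half turn about z gives the same grasp; the last joint's range is limited). The gripper opens to 85 mm and grips with 20 to 120 N. Pads are 22 mm wide; open, the fingers measure 114 mm over their backs; the gripper's body (76 mm by 85 mm) begins 54 mm behind the grasp point. The pads swing forward as they close: fully open they stand 13 mm farther back than shut.
Start: joints at [1.099, 0.158, 1.597, -0, 1.386, -0.21], TCP at [148.832, 555.387, 202.599] pointing down, gripper open.
Joint ranges: [-2.91, 2.91], [-0.94, 2.29], [0.18, 2.7], [-1.29, 4.43], [0.17, 2.64], [-3, 3]. Speed limits (rad/s): [2.57, 2.57, 3.14, 3.14, 3.14, 3.14].

## Interface

Orientations are given as a unit quaternion [x, y, z, w].
In Python, from cell import * gives the robot as it stands.
- The arm moves only by the shell command python3 -m handwheel 'ROWS'. ROWS is JSON, a list that holds one entry, the list of rows, each a list of 5 numbers: the shift along the world's x, y, z in units of 25 mm (1.0 is 25 mm), then the turn about the world's z in rad, then the gripper's target within -1 to 1 (fully open at 1, half-way at 0, shut at -1). A call has 1 to 12 rows; each row shifts and turns the commanded pose from where the row before left it; what a row does not reach is not made up. A row lasts 1/12 s, in which the tool goes at most 41.7 mm and 7.16 degrees, less where a joint would pass 70% of its speed; a pose out of reach is approached as far as the arm can. A call is refused whole if a number of a shift passes 1 or a number of a turn 0.125, either way. A call with a gripper value outside its range is refused whole. The fingers move at their own pace and stop on an object; the grip force is fixed at half the most. Time passes only in rows, so rows that do not move let the fingers close. It gives the time, the measured TCP pose, the force, the opening and the grip force at its end, in the units of the state.
- get_state(): the state, without advancing time (a new reading comes with each control period).
- capture(name): name is "scene" or "side" or "wrist"; returns the picture (400x640x3 uint8, red, green, blue); there is no depth.
- calibration(name): a dict with "intrinsics" (3x3 intrinsics, pixels), "R" (3x3) and "t" (3): a world point X has camera coordinates R X + t. Camera axes: x right, y down, z forward; pixel columns grow to the right and rows downward; lengths in mm; the calibration is good to about 2 mm. A picture is of the moment at which its call begins: read the wrist's pose just before it. calibration takes no time and is no camera call; for the wrist camera it gives the pose at the moment of the call.
- close_job(): hands the job in; it is judged then, once.
The state is a dict: "time_s": time; "q": joint angles; "joint_vel": joint speeds; "tau": joint torques, N m; "tcp_pos": TCP position; "orientation": TCP orientation; "contact_force": force on the tool from outside, world axes, zero at the start; "moment": the same for the moment, N m; "width": opening from 0.0 (shut) to 1.0 (fully open); "gripper_force": force on a finger pad.
Only numpy, scipy, OpenCV 4.12 (cv2) and the standard library are available. Lean on these libraries where they do the work, as an engineer would, in place of code of your own. Each camera call takes 0.05 s, during which the arm holds its last target. There are 200 camera calls.

## Task

The sharpening stone lies loose on the sprung bed of its holder. With the fingertips, press its base board down hard on the bare rear ledge and keep pressing while you slide it forward, so that the front goes under the two steel lips and the leaf spring and stops fully home against the stop wall; then let go. Do not grip or lift the stone, and do not disturb the other things on the worktop.

Things in the scene. Friction and masses are not known exactly. Their poses are not given: they have to be found in the camera images.
- whetstone: Sharpening stone, 0.4 kg: bamboo-coloured base board 200 x 80 x 10 mm (its x, y, z) with a grey-and-white stone 56 mm wide, 18 mm high glued on top over x = -55 to +45 mm; bare ledges: rear 45 mm, front 55 mm long. Origin: centre of the board's underside; x points forward along the slide. Board top z = 10, stone top z = 28 mm.
- rear_ledge (a point): Centre of the bare top of the board's rear ledge (45 mm long, 80 mm wide), 22.5 mm behind the stone's upright rear face: the place to press. From here the rear face can also be pushed forward.
- holder: Black fixed holder, 320 x 104 mm, 50 mm tall at its stop wall. Origin: centre of its underside, on the worktop; x is the slide direction, towards the stop wall. The board lies on a sprung bed between side walls 83 mm apart with tops at z = 32.5 mm. Bed up: board underside at z = 28 mm, top at 38 mm. Home: whetstone origin at holder x = 40 mm; let go there, it rises to z = 22.5 mm and stays.
- lips (a point): Mid-point between the near ends of two steel lips, one on each side wall, at the height of their undersides (z = 32.5 mm; tops 36.5). They run from here 55 mm on to the stop wall, over the board's edges, 62 mm apart. At the start the board's front edge is 10 to 30 mm short of them; it passes under only when pressed down 5.5 mm or more (10 at most).
- stop (a point): On the stop wall's inner face, middle of its width, 28 mm above the worktop: the board's front edge ends against this face.
- bed (a joint): Sprung bed under the board: metres pressed down, 0 (up) to 0.010 (bottomed). It sinks level wherever the board is pressed and springs back. With the stone on it, it needs about 8 N more to go down 5.5 mm and about 12 N to bottom; sliding the board while pressed takes roughly another 5 to 13 N forward.
- leaf (a joint): Steel leaf spring, 30 mm wide, from the stop wall back towards the stone, between the lips; its lowest point is 26.5 mm above the worktop when free, 32 mm before the stop wall, and from there its end turns up. Value: angle lifted, rad, 0 when free, about 0.15 with the board home under it. A few N lift it as the board runs under.
- flattener: Bystander: grey flattening block, 90 x 40 x 25 mm; origin at the middle of its underside. Leave alone.
- pepper: Bystander: amber glass spice jar, diameter 42, height 95 mm; origin at the middle of its underside. Leave alone.
- salt: Bystander: clear salt jar, diameter 48, height 80 mm; origin at the middle of its underside. Leave alone.
- bowl: Bystander: small brass bowl, rim diameter 100, height 55 mm; origin at the middle of its underside. Leave alone.
- mug: Bystander: white mug, diameter 80, height 90 mm; origin at the middle of its underside. Leave alone.
- spoon: Bystander: wooden spoon lying flat, length 240 mm; origin at the middle of its underside (spoon lies along its x). Leave alone.
Things that resemble listed ones, but are neither listed nor needed, are in the scene too. Leave any black or orange look-alike of the whetstone alone.

How it is judged:
By the outcome, as a careful person would: the job done as asked, in the order asked, and still so for the second after the job is handed in, with the robot touching nothing.
It also fails if it takes over 40 s, if anything falls off the work surface, if the arm or the gripper's body presses on something with over 40 N, if the wrist force passes 120 N, or if a joint passes its speed limit or range.

## Working session

There is one attempt and no reset: what is moved stays moved. The work goes in short steps, Python scripts to look and compute and a shell command to move; the robot and the scene stay as the last step left them, time stands still between calls to the robot, and variables do not carry over. Pictures are saved under pics/ and viewed, at most 10 in all, crops included, and the job is handed in when it is done.

```bash
mkdir -p pics
python3 - <<'E'
from cell import *
import cv2,numpy as np
for n in("scene","side"):
    cv2.imwrite(f"pics/{n}0.png",capture(n)[:,:,::-1])
    c=calibration(n);print(n,np.round(c["intrinsics"],1).tolist(),np.round(c["R"],3).tolist(),np.round(c["t"],1).tolist())
s=get_state();print(s)
E
```

```text
scene [[445.7, 0.0, 320.2], [0.0, 445.7, 195.8], [0.0, 0.0, 1.0]] [[0.743, 0.67, -0.0], [0.509, -0.565, -0.65], [-0.435, 0.482, -0.76]] [-364.5, -271.5, 1510.9]
side [[421.5, 0.0, 317.4], [0.0, 421.5, 205.6], [0.0, 0.0, 1.0]] [[0.782, -0.623, -0.005], [-0.335, -0.413, -0.847], [0.526, 0.664, -0.531]] [-445.3, 226.4, 967.4]
{'time_s': 0.1, 'q': array([ 1.09888296e+00,  1.59020197e-01,  1.59812588e+00,  8.81410713e-06,
        1.38618450e+00, -2.10100492e-01]), 'joint_vel': array([-1.34265502e-03, -1.95827201e-03, -2.76843697e-03, -5.12231611e-04,
       -3.40632898e-05,  9.29161722e-04]), 'tau': array([-1.07282375e-06, -3.96989822e+01, -3.32340574e+01, -1.65316983e-04,
        4.12899666e-03,  1.46504078e-05]), 'tcp_pos': array([148.5701176 , 554.85946923, 201.68639156]), 'orientation': array([ 1.30533634e-01,  9.91443501e-01, -8.17476617e-04, -2.94694211e-04]), 'contact_force': array([ 0.02409592,  0.34173195, -0.31489962]), 'moment': array([ 0.03317133, -0.01635472, -0.00606315]), 'gripper_force': 0.0, 'width': 0.995656962131123}
```

View pics/scene0.png

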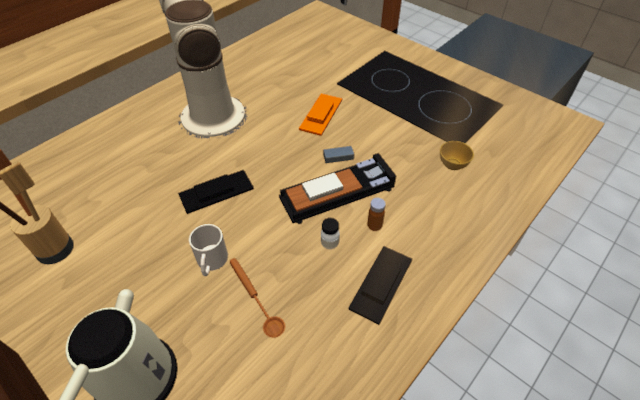

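View pics/side0.png

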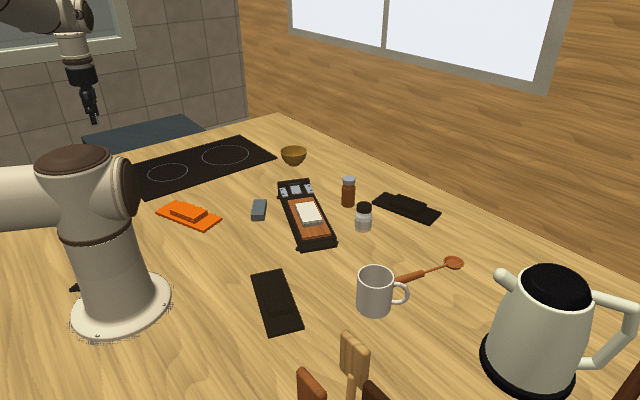

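The scene view shows the holder at about (285,205) to (390,175), with the stop wall on its right. The brown board carries a white stone at (322,186). In the side view the holder runs from (317,245) at the rear to (295,185) at the stop. Salt, pepper and flattener stand close by.

```bash
cat > h.py <<'E'
from cell import *
import cv2,numpy as np
def ray(c,uv,z):
    K,R,t=(np.array(c[k]) for k in("intrinsics","R","t"))
    d=R.T@np.linalg.inv(K)@[uv[0],uv[1],1]; o=-R.T@t
    return (o+d*(z-o[2])/d[2])[:2]
def proj(c,X):
    p=np.array(c["R"])@X+np.array(c["t"]);p=np.array(c["intrinsics"])@p;return p[:2]/p[2]
def blob(img,roi,lo,hi):
    m=cv2.inRange(cv2.cvtColor(img,cv2.COLOR_RGB2HSV),lo,hi);x0,y0,x1,y1=roi
    k=np.zeros_like(m);k[y0:y1,x0:x1]=m[y0:y1,x0:x1]
    cs,_=cv2.findContours(k,cv2.RETR_EXTERNAL,cv2.CHAIN_APPROX_NONE);return max(cs,key=cv2.contourArea)[:,0,:]
E
python3 - <<'E'
from h import *
for n,roi in(("scene",(275,150,400,225)),("side",(270,175,342,255))):
    im=cv2.imread(f"pics/{n}0.png")[:,:,::-1].copy();c=calibration(n)
    for nm,lo,hi,z in(("white",(0,0,170),(179,60,255),56),("black",(0,0,0),(179,255,45),32)):
        b=blob(im,roi,lo,hi);P=np.array([ray(c,p,z) for p in b],np.float32)
        r=cv2.minAreaRect(P);print(n,nm,np.round(r[0]),np.round(r[1]),round(r[2]),cv2.boundingRect(b))
        print(np.round(cv2.boxPoints(r)).tolist())
    x0,y0,x1,y1=roi
    cv2.imwrite(f"pics/{n}z.png",cv2.resize(im[y0:y1,x0:x1,::-1],None,fx=6,fy=6,interpolation=cv2.INTER_CUBIC))
E
```

```text
scene white [517. -22.] [100.  56.] 66 (302, 173, 41, 24)
[[472.0, -57.0], [523.0, -79.0], [563.0, 13.0], [512.0, 35.0]]
scene black [545.  19.] [333. 140.] 67 (280, 154, 115, 69)
[[415.0, -107.0], [544.0, -162.0], [675.0, 145.0], [546.0, 200.0]]
side white [517. -23.] [99. 55.] 67 (296, 201, 26, 21)
[[472.0, -57.0], [523.0, -79.0], [562.0, 12.0], [512.0, 34.0]]
side black [527.  20.] [384. 118.] 65 (277, 179, 61, 74)
[[393.0, -130.0], [500.0, -179.0], [661.0, 169.0], [553.0, 219.0]]
```

View pics/scenez.png

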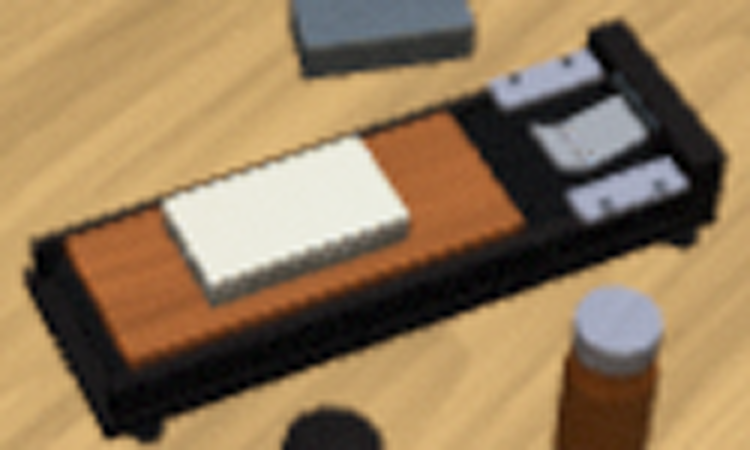

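The white top measures 100 x 56 mm in both views, centred at (517,-22.5), and the slide direction is about 66.5°. I'll check the lips, then move.

```bash
python3 - <<'E'
from h import *
c=calibration("scene")
S=np.array([517,-22.5]);e=np.array([np.cos(np.radians(66.5)),np.sin(np.radians(66.5))]);n=np.array([-e[1],e[0]])
for nm,u,v,z in(("lipL",495,90,36.5),("lipR",575,205,36.5),("lipLend",605,65,36.5),("lipRend",690,185,36.5),("boardFL",448,112,38),("boardFR",524,222,38),("boardRL",65,240,38),("boardRR",135,365,38)):
    p=ray(c,(275+u/6-.4,150+v/6-.4),z)-(S+5*e);print(nm,np.round([p@e,p@n],1))
E
python3 -m handwheel '[[[0.54,-1,0,-0.07,-1],[0.54,-1,0,-0.07,-1],[0.54,-1,0,-0.07,-1],[0.54,-1,0,-0.07,-1],[0.54,-1,0,-0.07,-1],[0.54,-1,0,-0.07,-1],[0.54,-1,0,-0.07,-1],[0.54,-1,0,-0.07,-1],[0.54,-1,0,-0.07,-1],[0.54,-1,0,-0.07,-1],[0.54,-1,0,-0.07,-1],[0.54,-1,0,-0.07,-1]]]'
```

```text
lipL [129.   43.4]
lipR [128.2 -39.5]
lipLend [186.4  36.2]
lipRend [183.9 -50.9]
boardFL [100.6  38.3]
boardFR [100.5 -40.2]
boardRL [-99.   38.3]
boardRR [-97.9 -43.9]
time_s: 1.1
tcp_pos: [310.9, 254.0, 202.3]
orientation: [0.525, 0.851, -0.0, -0.0]
contact_force: [-0.1, 0.3, 0.0]
width: 0.0
gripper_force: 0.0
```

The board fits at ±100 mm, and the lips start 28 mm ahead of it, so the travel home is about 84 mm. I'll continue.

```bash
python3 -m handwheel '[[[0.54,-1,0,-0.07,-1],[0.54,-1,0,-0.07,-1],[0.54,-1,0,-0.07,-1],[0.54,-1,0,-0.07,-1],[0.54,-1,0,-0.07,-1],[0.54,-1,0,-0.07,-1],[0.54,-1,0,-0.07,-1],[0.54,-1,0,-0.07,-1],[0.54,-1,0,-0.07,-1],[0.54,-1,0,-0.07,-1],[0.54,-1,0,-0.07,-1],[0.54,-1,0,-0.07,-1]]]'
python3 -m handwheel '[[[0.8,-0.8,0,-0.02,-1],[0,-0.8,0,-0.02,-1],[0,0,0,0,-1],[0,0,0,0,-1]]]'
python3 - <<'E'
from h import *
s=get_state();c=calibration("wrist");im=capture("wrist");cv2.imwrite("pics/w1.png",im[:,:,::-1])
print(s["tcp_pos"],s["q"],s["orientation"]);print(np.round(proj(c,np.r_[s["tcp_pos"]]),0))
for z,lo,hi in((56,(0,0,170),(179,60,255)),(38,(5,110,60),(20,255,255))):
    b=blob(im,(0,0,640,400),lo,hi);P=np.array([ray(c,p,z) for p in b],np.float32)
    r=cv2.minAreaRect(P);print(np.round(r[0],1),np.round(r[1],1),r[2],np.round(cv2.boxPoints(r)).tolist(),cv2.boundingRect(b))
E
```

```text
time_s: 2.1
tcp_pos: [473.0, -45.9, 202.2]
orientation: [0.826, 0.563, -0.0, -0.0]
contact_force: [0.0, 0.4, 0.4]
width: -0.001
gripper_force: 0.0
time_s: 2.43
tcp_pos: [492.4, -84.9, 202.0]
orientation: [0.837, 0.547, -0.0, -0.001]
contact_force: [0.0, 0.8, 1.0]
width: 0.006
gripper_force: 0.0
[492.44964405 -84.92080629 202.0149297 ] [-4.13297393e-01 -3.73765581e-02  1.80304851e+00  3.43343833e-04
  1.37745439e+00 -9.36449969e-04] [ 8.36908985e-01  5.47341515e-01 -2.78088616e-04 -7.34231483e-04]
[321. 231.]
[519.9 -23.4] [98.2 54.9] 66.34725189208984 [[475.0, -57.0], [525.0, -79.0], [565.0, 11.0], [514.0, 33.0]] (295, 61, 56, 100)
[345.   96.3] [175.1 254.2] 41.31606674194336 [[195.0, 134.0], [363.0, -57.0], [495.0, 59.0], [327.0, 250.0]] (0, 0, 227, 188)
```

View pics/w1.png

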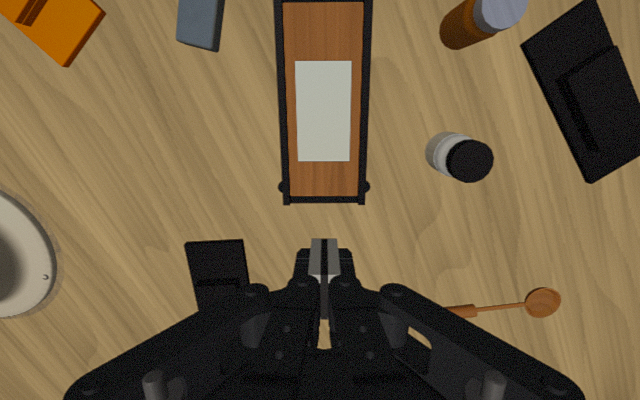

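The wrist view shows the holder upright in the image. The board's rear ledge is at about (325,180), the stone covers (295-351, 61-161), and the fingertips are at (322,240), aligned with the slide. The stone centre agrees within 3 mm, so I'll descend.

```bash
python3 -m handwheel '[[[0,0,-0.8,0,-1],[0,0,-0.8,0,-1],[0,0,-0.8,0,-1],[0,0,-0.8,0,-1],[0,0,-0.8,0,-1],[0,0,-0.8,0,-1],[0,0,-0.8,0,-1],[0,0,-0.3,0,-1],[0,0,0,0,-1],[0,0,0,0,-1]]]'
python3 - <<'E'
from h import *
cv2.imwrite("pics/w2.png",capture("wrist")[:,:,::-1]);s=get_state();print(s["tcp_pos"],s["contact_force"])
E
```

```text
time_s: 3.32
tcp_pos: [492.9, -84.0, 55.5]
orientation: [0.836, 0.548, 0.0, -0.0]
contact_force: [0.8, 0.1, 0.9]
width: -0.0
gripper_force: 0.0
[493.6338979  -84.48163608  56.32969807] [ 0.0314413  -0.28016524  1.01688306]
```

View pics/w2.png

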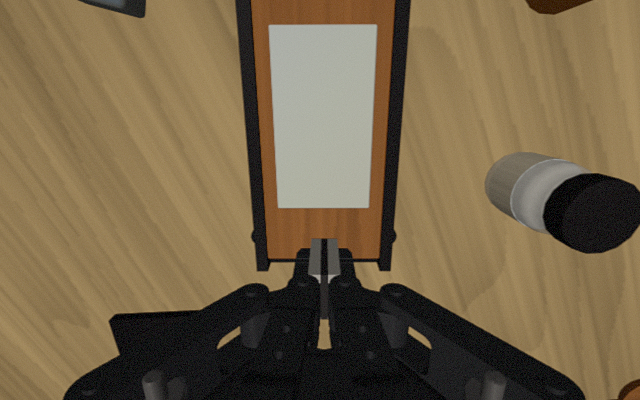

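The tips stand over the rear ledge. The stone's rear face is at row 208, the finger front at row 238 and the ledge end near row 260, so there are no obstructions and I can press down in stages.

```bash
python3 -m handwheel '[[[0,0,-0.3,0,-1],[0,0,-0.3,0,-1],[0,0,-0.15,0,-1],[0,0,0,0,-1],[0,0,0,0,-1]]]'; python3 -m handwheel '[[[0,0,-0.1,0,-1],[0,0,-0.1,0,-1],[0,0,0,0,-1],[0,0,0,0,-1]]]'
```

```text
time_s: 3.78
tcp_pos: [492.5, -84.5, 36.0]
orientation: [0.837, 0.548, -0.0, -0.0]
contact_force: [0.2, -0.3, -0.1]
width: -0.003
gripper_force: 0.0
time_s: 4.12
tcp_pos: [492.7, -84.6, 31.2]
orientation: [0.837, 0.548, -0.0, -0.0]
contact_force: [0.6, 0.4, 0.5]
width: -0.001
gripper_force: 0.0
```

There's no force yet at z = 31, so I'll look before going lower.

Run:
```python
from h import *
a=capture("wrist")[150:300,220:430];b=capture("side")[170:270,255:395]
s=get_state();print(s["tcp_pos"],s["contact_force"],proj(calibration("side"),s["tcp_pos"]))
A=cv2.resize(a,(630,450),interpolation=cv2.INTER_CUBIC);B=cv2.resize(b,(630,450),interpolation=cv2.INTER_CUBIC)
cv2.imwrite("pics/c3a.png",cv2.resize(np.hstack([A,B]),(800,286))[:,:,::-1])
```

```text
[492.9213957  -84.67191283  31.43958503] [-0.26669454 -0.56988713 -0.50089016] [314.72847728 231.11790352]
```

View pics/c3a.png

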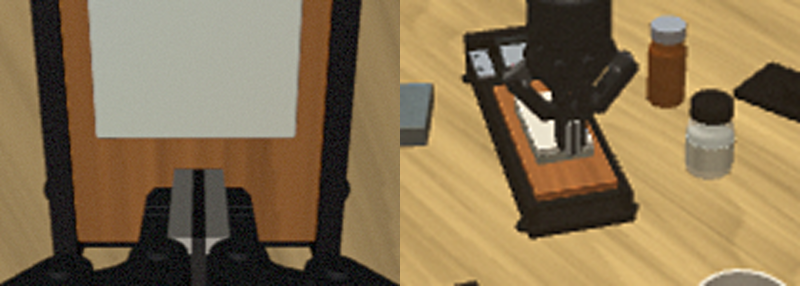

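The fingertips still look about 10–15 mm above the ledge in both views, so the real tips end higher than the stated TCP. The gap to the stone's rear face is clear. I'll descend until there is force.

```bash
python3 -m handwheel '[[[0,0,-0.1,0,-1],[0,0,-0.1,0,-1],[0,0,0,0,-1],[0,0,0,0,-1]]]'; python3 -m handwheel '[[[0,0,-0.1,0,-1],[0,0,-0.1,0,-1],[0,0,0,0,-1],[0,0,0,0,-1]]]'
```

```text
time_s: 4.55
tcp_pos: [492.6, -84.5, 26.0]
orientation: [0.837, 0.548, -0.0, -0.0]
contact_force: [0.0, 0.4, 0.4]
width: 0.001
gripper_force: 0.0
time_s: 4.88
tcp_pos: [492.6, -84.5, 21.1]
orientation: [0.837, 0.548, -0.0, -0.0]
contact_force: [-0.5, -0.6, 0.1]
width: 0.0
gripper_force: 0.0
```

```bash
python3 -m handwheel '[[[0,0,-0.1,0,-1],[0,0,0,0,-1],[0,0,0,0,-1]]]'; python3 -m handwheel '[[[0,0,-0.1,0,-1],[0,0,0,0,-1],[0,0,0,0,-1]]]'
python3 - <<'E'
from h import *
a=capture("wrist")[150:300,220:430];b=capture("side")[170:270,255:395]
s=get_state();print(s["tcp_pos"],s["contact_force"],s["tau"])
A=cv2.resize(a,(630,450),interpolation=cv2.INTER_CUBIC);B=cv2.resize(b,(630,450),interpolation=cv2.INTER_CUBIC)
cv2.imwrite("pics/c4.png",cv2.resize(np.hstack([A,B]),(800,286))[:,:,::-1])
E
```

```text
time_s: 5.13
tcp_pos: [492.7, -84.5, 18.7]
orientation: [0.837, 0.548, -0.0, -0.0]
contact_force: [1.0, -0.1, 0.5]
width: 0.004
gripper_force: 0.0
time_s: 5.38
tcp_pos: [492.7, -84.6, 16.2]
orientation: [0.837, 0.548, -0.0, -0.0]
contact_force: [-0.2, -0.3, -0.8]
width: -0.001
gripper_force: 0.0
[492.82397443 -84.6056632   16.3396851 ] [0.28697369 0.52726715 0.90903753] [ 2.44944029e-03 -3.51255512e+01 -2.68772990e+01 -9.42244128e-05
  3.85919848e-03 -7.84415136e-06]
```

View pics/c4.png

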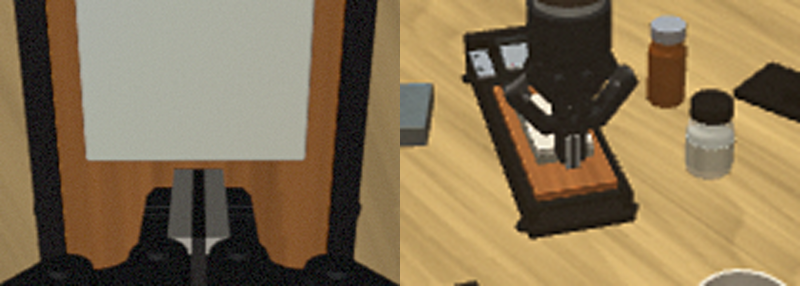

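Run:
```python
from h import *
e=np.array([.401,.916]);n=np.array([-.916,.401]);S=np.array([518.5,-23])
w=calibration("wrist");c=calibration("side")
for z in(38,42,46,50): print(z,[np.round([(p-S)@e+50,(p-S)@n],1) for p in(ray(c,(315.7,228.5),z),ray(w,(323.5,238.5),z))])
print("tcp",(get_state()["tcp_pos"][:2]-S)@e+50)
```

```text
38 [array([-14.5,  -4.7]), array([-11.5,  -2.6])]
42 [array([-19.9,  -3.3]), array([-9.6, -2.5])]
46 [array([-25.4,  -1.9]), array([-7.6, -2.5])]
50 [array([-30.9,  -0.5]), array([-5.7, -2.5])]
tcp -16.726873743671533
```

The two views agree: the tips are at about z 38–40, and the finger front is about 11 mm behind the stone's rear face. I'll keep going to contact.

```bash
python3 -m handwheel '[[[0,0,-0.1,0,-1],[0,0,0,0,-1],[0,0,0,0,-1]]]'; python3 -m handwheel '[[[0,0,-0.1,0,-1],[0,0,0,0,-1],[0,0,0,0,-1]]]'; python3 -m handwheel '[[[0,0,-0.1,0,-1],[0,0,0,0,-1],[0,0,0,0,-1]]]'
```

```text
time_s: 5.73
tcp_pos: [492.7, -84.5, 13.7]
orientation: [0.837, 0.548, -0.0, -0.0]
contact_force: [0.1, -0.6, 0.5]
width: -0.0
gripper_force: 0.0
time_s: 5.98
tcp_pos: [492.7, -84.5, 11.2]
orientation: [0.837, 0.548, -0.0, -0.0]
contact_force: [0.4, 0.3, -0.0]
width: 0.002
gripper_force: 0.0
time_s: 6.23
tcp_pos: [493.2, -84.8, 9.3]
orientation: [0.837, 0.548, 0.0, 0.0]
contact_force: [-1.4, -0.2, 3.2]
width: 0.001
gripper_force: 2.0
```

Contact (3 N). Press on.

```bash
python3 -m handwheel '[[[0,0,-0.1,0,-1],[0,0,0,0,-1],[0,0,0,0,-1]]]'; python3 -m handwheel '[[[0,0,-0.1,0,-1],[0,0,0,0,-1],[0,0,0,0,-1]]]'
python3 - <<'E'
from h import *
a=capture("wrist")[150:300,220:430];b=capture("side")[170:270,255:395]
s=get_state();print(s["tcp_pos"],s["contact_force"],s["moment"])
A=cv2.resize(a,(630,450),interpolation=cv2.INTER_CUBIC);B=cv2.resize(b,(630,450),interpolation=cv2.INTER_CUBIC)
cv2.imwrite("pics/c5.png",cv2.resize(np.hstack([A,B]),(800,286))[:,:,::-1])
E
```

```text
time_s: 6.48
tcp_pos: [493.3, -84.8, 7.0]
orientation: [0.837, 0.548, 0.0, 0.0]
contact_force: [-1.1, 0.7, 5.6]
width: 0.001
gripper_force: 2.9
time_s: 6.73
tcp_pos: [493.4, -84.8, 4.7]
orientation: [0.837, 0.548, 0.0, 0.0]
contact_force: [-2.1, 0.9, 7.1]
width: -0.003
gripper_force: 3.8
[493.35725508 -84.81643986   4.68693617] [-1.41296561  1.83938603  7.9935301 ] [0.09119592 0.26264343 0.0517593 ]
```

View pics/c5.png

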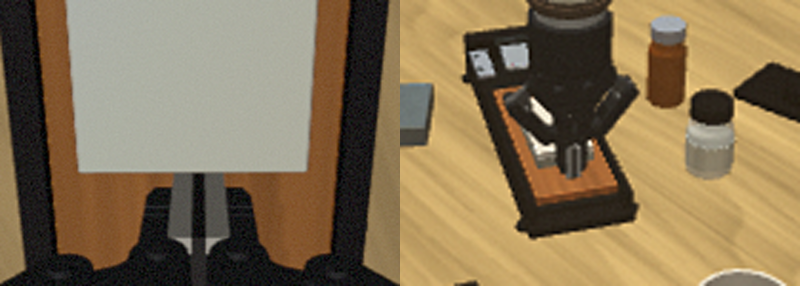

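The tips press on the ledge just behind the stone, and the board is sinking between the walls at 7–8 N, which matches the stated spring. Now press to the bottom.

```bash
python3 -m handwheel '[[[0,0,-0.1,0,-1],[0,0,-0.1,0,-1],[0,0,0,0,-1],[0,0,0,0,-1]]]'; python3 -m handwheel '[[[0,0,-0.1,0,-1],[0,0,0,0,-1],[0,0,0,0,-1]]]'
```

```text
time_s: 7.17
tcp_pos: [493.4, -84.9, 0.0]
orientation: [0.836, 0.548, 0.0, 0.0]
contact_force: [-3.1, 1.2, 12.3]
width: -0.006
gripper_force: 5.6
time_s: 7.42
tcp_pos: [493.5, -84.9, -1.0]
orientation: [0.836, 0.548, -0.0, 0.0]
contact_force: [-8.9, 2.7, 23.8]
width: -0.001
gripper_force: 12.0
```

Bottomed at 24 N. Slide forward along (0.401, 0.916).

```bash
python3 -m handwheel '[[[0.02,0.16,0,0,-1],[0.06,0.15,0,0,-1],[0.06,0.15,0,0,-1],[0.065,0.15,0,0,-1],[0.065,0.15,0,0,-1]]]'
```

```text
time_s: 7.83
tcp_pos: [501.9, -68.8, -0.8]
orientation: [0.836, 0.548, -0.0, 0.004]
contact_force: [-4.5, -8.9, 16.7]
width: 0.001
gripper_force: 7.8
```

Run:
```python
from h import *
im=capture("wrist");w=calibration("wrist");s=get_state();print(s["tcp_pos"],s["contact_force"])
b=blob(im,(200,0,450,238),(0,0,150),(179,70,255));P=np.array([ray(w,p,46) for p in b],np.float32);S=np.array([518.5,-23]);e=np.array([.401,.916])
print(np.sort((P-S)@e)[:5],(s["tcp_pos"][:2]-S)@e,cv2.boundingRect(b))
```

```text
[502.22581893 -68.13276217  -0.79307877] [-5.00692033 -6.71746615 15.1838619 ]
[-29.65093896 -29.65051768 -29.65010689 -29.6496821  -29.64923982] -47.86755675704585 (243, 0, 152, 238)
```

```bash
python3 -m handwheel '[[[0.065,0.15,-0.03,0,-1],[0.065,0.15,0,0,-1],[0.065,0.15,0,0,-1],[0.065,0.15,0,0,-1]]]'
python3 - <<'E'
from h import *
im=capture("wrist");w=calibration("wrist")
for r in range(180,240,6): print(r,im[r,[285,300,312]].tolist())
E
```

```text
time_s: 8.22
tcp_pos: [509.1, -54.4, -0.8]
orientation: [0.836, 0.548, 0.0, 0.004]
contact_force: [-5.1, -10.2, 19.1]
width: -0.0
gripper_force: 12.2
180 [[177, 181, 170], [174, 177, 163], [176, 178, 166]]
186 [[174, 177, 165], [173, 178, 167], [173, 175, 165]]
192 [[175, 176, 166], [177, 179, 167], [174, 177, 165]]
198 [[174, 178, 167], [173, 175, 165], [174, 176, 164]]
204 [[174, 177, 164], [174, 176, 166], [175, 179, 167]]
210 [[174, 176, 165], [173, 177, 165], [176, 177, 165]]
216 [[173, 177, 166], [175, 176, 165], [173, 176, 163]]
222 [[175, 178, 167], [174, 176, 165], [173, 175, 162]]
228 [[175, 176, 164], [177, 178, 165], [176, 176, 165]]
234 [[177, 181, 166], [174, 178, 165], [176, 178, 165]]
```

The stone's rear edge keeps its place relative to the fingers, so the board is moving with them. It has gone about 33 mm and the front is under the lips. Continue.

```bash
python3 -m handwheel '[[[0.065,0.15,0,0,-1],[0.065,0.15,-0.02,0,-1],[0.065,0.15,0,0,-1],[0.065,0.15,0,0,-1]]]'; python3 -m handwheel '[[[0.065,0.15,0,0,-1],[0.065,0.15,0,0,-1],[0.065,0.15,0,0,-1],[0.065,0.15,0,0,-1]]]'
```

```text
time_s: 8.6
tcp_pos: [515.3, -40.0, -0.8]
orientation: [0.836, 0.549, -0.001, 0.004]
contact_force: [-7.7, -13.2, 25.4]
width: -0.004
gripper_force: 14.7
time_s: 8.93
tcp_pos: [521.5, -25.8, -0.8]
orientation: [0.836, 0.549, -0.001, 0.005]
contact_force: [-11.6, -16.6, 24.9]
width: 0.003
gripper_force: 17.1
```

```bash
python3 -m handwheel '[[[0.06,0.15,0,0,-1],[0.06,0.15,0,0,-1],[0.06,0.15,0,0,-1]]]'; python3 -m handwheel '[[[0.06,0.15,0,0,-1],[0.04,0.09,0,0,-1]]]'
```

```text
time_s: 9.18
tcp_pos: [526.4, -14.3, -0.8]
orientation: [0.836, 0.549, -0.001, 0.005]
contact_force: [-8.9, -16.5, 25.0]
width: -0.002
gripper_force: 16.0
time_s: 9.35
tcp_pos: [529.2, -8.0, -0.8]
orientation: [0.836, 0.549, -0.0, 0.005]
contact_force: [-7.6, -14.9, 23.9]
width: 0.004
gripper_force: 15.9
```

```bash
python3 -m handwheel '[[[0.04,0.09,0,0,-1],[0.03,0.07,0,0,-1],[0,0,0,0,-1]]]'
python3 - <<'E'
from h import *
a=capture("wrist");b=capture("scene")[140:225,275:405];cv2.imwrite("pics/w6.png",a[:,:,::-1])
s=get_state();print(s["tcp_pos"],s["contact_force"])
cv2.imwrite("pics/s6.png",cv2.resize(np.hstack([cv2.resize(b,(640,400),interpolation=cv2.INTER_CUBIC),a]),(800,250))[:,:,::-1])
E
```

```text
time_s: 9.6
tcp_pos: [530.1, -5.9, -0.8]
orientation: [0.836, 0.549, -0.002, 0.005]
contact_force: [-11.5, -22.3, 26.0]
width: 0.002
gripper_force: 20.9
[530.05896844  -5.88915006  -0.77410562] [-11.5704386  -22.16665221  26.92015342]
```

View pics/s6.png

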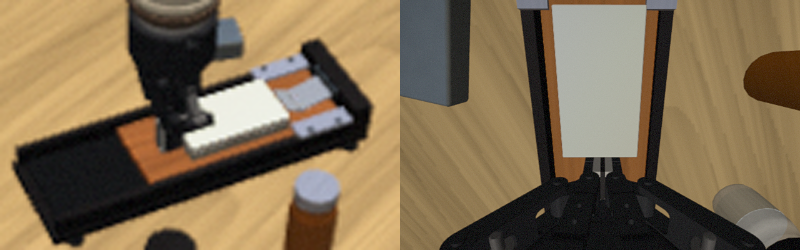

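The board runs under both lips and the leaf up to the stop wall, and the forward force has risen to 25 N. One more small push will confirm it's home.

```bash
python3 -m handwheel '[[[0.04,0.09,-0.02,0,-1],[0.02,0.04,0,0,-1],[0,0,0,0,-1]]]'
```

```text
time_s: 9.95
tcp_pos: [530.0, -6.0, -0.8]
orientation: [0.835, 0.55, -0.005, 0.007]
contact_force: [-21.6, -36.3, 34.7]
width: 0.0
gripper_force: 28.5
```

It didn't move at 42 N, so it's firmly home. Lift straight up, still biased forward, so the board isn't dragged back.

```bash
python3 -m handwheel '[[[0,0,0.1,0,-1],[0,0,0.1,0,-1],[0,0,0.1,0,-1],[0,0,0.1,0,-1],[0,0,0,0,-1]]]';  python3 -m handwheel '[[[0,0,0.2,0,-1],[0,0,0.3,0,-1],[0,0,0.5,0,-1],[0,0,0.8,0,-1],[0,0,0.8,0,-1],[0,0,0.8,0,-1],[0,0,0.8,0,-1],[0,0,0.8,0,-1],[0,0,0,0,-1],[0,0,0,0,-1]]]'
python3 - <<'E'
from h import *
s=get_state();print(s["tcp_pos"],s["contact_force"])
w=calibration("wrist");a=capture("wrist");b=capture("scene")[140:225,275:405];d=capture("side")
S=np.array([518.5,-23]);e=np.array([.401,.916])
for im,c,roi in((a,w,(200,0,450,230)),(d,calibration("side"),(280,185,335,230))):
    k=blob(im,roi,(0,0,150),(60,60,255));P=np.array([ray(c,p,50.5) for p in k],np.float32);r=cv2.minAreaRect(P);print(r,(np.array(r[0])-S)@e)
cv2.imwrite("pics/s7.png",cv2.resize(np.hstack([cv2.resize(b,(640,400),interpolation=cv2.INTER_CUBIC),a]),(800,250))[:,:,::-1])
E
```

```text
time_s: 10.37
tcp_pos: [528.4, -4.9, 4.8]
orientation: [0.836, 0.549, -0.005, 0.005]
contact_force: [-5.8, -34.7, -2.3]
width: 0.001
gripper_force: 20.4
time_s: 11.2
tcp_pos: [530.0, 3.7, 130.3]
orientation: [0.837, 0.548, 0.001, 0.001]
contact_force: [-0.5, -0.6, -0.2]
width: 0.004
gripper_force: 0.0
[530.02007406   3.72390076 130.33785698] [-0.5448214  -0.55512678 -0.21920703]
((552.1719970703125, 51.12759780883789), (99.2808837890625, 56.004783630371094), 66.0661849975586) 81.40335041809082
((549.9132690429688, 53.376468658447266), (102.0718994140625, 56.325172424316406), 65.34425354003906) 82.55756617736817
```

View pics/s7.png

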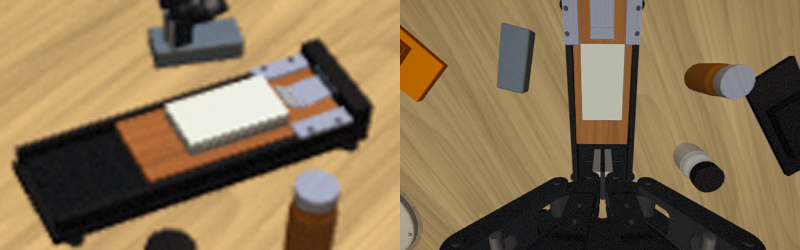

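The stone stayed put under the lips and leaf. Its front face is level with the lips' near ends, as it should be at home (holder x = 85), and the robot is clear of everything.

```bash
python3 -c "
from cell import *
print(close_job())"
```

```text
the job is handed in; nothing more can be done
None
```

The stone was pressed down on its rear ledge and slid about 83 mm under the lips and leaf until it stopped at the wall (no movement at about 42 N of forward push); it stayed there after release, and the job is handed in.

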